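# Rack the amber stick behind the gravity keeper

## Robot

A 6-joint arm with a two-finger parallel gripper is mounted at the origin on the work surface; the furniture and walls round the work are solid. World frame = base frame: x ahead of the robot, y to its left, z up, the work surface at z = 0. Lengths are in m, angles in rad, forces in N, time in s.
With the tool pointing down it reaches from about 0.375 to 0.825 m from the base axis. Payload 5.5 kg.
Tool frame: the origin (TCP) lies on the centre line of the jaws, within the pads' length; the fingertips stand 11 mm ahead of it and the grasp point (between the pads) lies 8 mm behind it; z points along the fingers, y is the line along which they close (so a half turn about z gives the same grasp; the last joint's range is limited). The gripper opens to 85 mm and grips with 20 to 120 N. Pads are 22 mm wide; open, the fingers measure 114 mm over their backs; the gripper's body (76 mm by 85 mm) begins 54 mm behind the grasp point. The pads swing forward as they close: fully open they stand 13 mm farther back than shut.
Start: joints at [1.328, 0.314, -0.047, 1.21, 0, 1.571], TCP at [0.144, 0.582, 0.205] pointing down, gripper open.
Joint ranges: [-2.67, 2.67], [-0.69, 1.73], [-1.03, 1.25], [-2.08, 2.16], [-1.42, 1.45], [-3.14, 3.14]. Speed limits (rad/s): [2.39, 2.39, 3.01, 3.14, 3.14, 3.14].

## Interface

Orientations are given as a unit quaternion [w, x, y, z].
In Python, from rig import robot gives the robot as it stands. The module is installed in compiled form; this text tells all that it offers.
- The arm moves only by the shell command python3 -m crank 'ROWS' [FORCE]. ROWS is JSON, a list of rows, each an object of numbers: "ax", "ay", "az": the turn, a rotation vector about the tool's x, y, z in rad; "tx", "ty", "tz": the shift along the tool's x, y, z in mm; "claw": the closure, from 0 (fully open) to 1 (shut). In form: [{"ax": .., "ay": .., "az": .., "tx": .., "ty": .., "tz": .., "claw": ..}, ...]. A call has 1 to 12 rows; each row shifts and turns the commanded pose from where the row before left it, along the tool's axes as they then stand; what a row does not reach is not made up. A row lasts 1/12 s, in which the tool goes at most 41.7 mm and 7.16 degrees, less where a joint would pass 70% of its speed; a pose out of reach is approached as far as the arm can. A call is refused whole if a number of a shift passes 41.7 or a number of a turn 0.125, either way. A call with a gripper value outside its range is refused whole. The fingers move at their own pace and stop on an object; FORCE is the grip in N (left out, the last holds). Time passes only in rows, so rows that do not move let the fingers close. It gives the time, the measured TCP pose, the force, the opening and the grip force at its end, in the units of the state.
- robot.observe(): the state, without advancing time (a new reading comes with each control period).
- robot.read_camera(name): name is "side" or "top" or "wrist"; returns a dict with "color" (400x640x3 uint8, red, green, blue), "depth" (400x640 float32, m along the optical axis (not along the pixel's ray), 0 where there is no reading), "mtx" (3x3 intrinsics, pixels), "rvec" (rotation vector, rad) and "tvec" (3), from world to camera coordinates, as OpenCV has them; the wrist camera has in their place "T_tool_cam" (4x4, takes a point from camera to tool coordinates, whose origin is the TCP and whose axes are the flange's). Camera axes: x right, y down, z forward; pixel columns grow to the right and rows downward; lengths in m; the calibration is good to about 2 mm. A picture is of the moment at which its call begins: read the wrist's pose just before it.
- robot.close_job(): hands the job in; it is judged then, once.
Trained networks look in a picture, given as the dict that the camera call returned (one of the last four; its "shot" number tells which), for a name from the list of things; names that differ only in an ending like _2 or _b are one class to them, and where a whole thing is asked for, a point or a joint stands for the part that bears it (a point fixed in the world has none). Each returns a list of dicts, best first, with "confidence" (0 to 1); they miss things now and then, are a little off and sometimes report something else, mostly with a low value. They report only what shows in the picture. A call takes as long as a camera call.
- robot.masks_of(picture, query): "mask" (400x640 bool, what is visible of it) and "box" ([centre column, centre row, width, height] in pixels, round what is visible of it).
The state is a dict: "clock": time; "q": joint angles; "dq": joint speeds; "joint_torque": joint torques, N m; "ee_pos": TCP position; "tool_rot": TCP orientation; "contact_force": force on the tool from outside, world axes, zero at the start; "torque": the same for the moment, N m; "grip_width": finger opening in m; "grip_force": force on a finger pad.
Only numpy, scipy, OpenCV 4.12 (cv2) and the standard library are available. Lean on these libraries where they do the work, as an engineer would, in place of code of your own. Each camera call takes 0.05 s, during which the arm holds its last target. There are 200 camera calls.

## Task

Put the amber resin stick away in the blue bench rest: lay it level and roughly central across both rails, slide it in so that its own leading edge lifts the red gravity keeper, and go on until the keeper has dropped shut behind it, then let go. Do not touch the keeper with the robot, and leave the grey strickle where it lies.

Things in the scene. Friction and masses are not known exactly. Their poses are not given: they have to be found in the camera images.
- amber_stick: Translucent amber-brown cast resin stick, 27 mm wide (its x), 263 mm long (its y), 15 mm high (z), 0.13 kg. Origin at the centre of its underside. Lies flat on the table at the start; it may be racked either way round.
- strickle: Grey strickle bar, 30 mm wide (x), 310 mm long (y), 13 mm high, lying beside the amber stick; the two may be in either place. Origin at the centre of its underside. A bystander: leave it alone.
- stick_rest: Blue steel bench rest fixed to the table, turned up to 12 degrees. Origin: underside, below the pocket's centre; x = the way the stick slides in, roughly away from the robot; y along the racked stick. Base plate 210 x 180 mm, 6 mm thick, with two rails along x at y = -75 and +75 mm, 22 mm wide, x = -105 to +105 mm, tops 34 mm above the table; the space between is open but for the keeper's shaft at the far end.
- pocket (a point): Centre of the rest's pocket at rail-top height (34 mm above the table): where the racked stick's origin belongs, long axis along the rest's y. Axes as the rest's. Back stops 18 mm high on the rails have their front face at x = +26 mm, the keeper's noses their inner face at x = -26 mm, so the stick has 12 mm of play either way.
- lead_in (a point): Point midway between the two rails at rail-top height, 88 mm before the pocket's centre: the rails are bare from 105 to 70 mm before the pocket, so the stick, its origin here and square to the rails, can be laid in front of the keeper's ramps.
- keeper (a joint): Red gravity keeper, one piece: shaft along the rest's y at x = +90 mm, 50 mm above the table; two arms 12 mm wide over the rails at y = -75 and +75 mm reach back towards the robot, undersides 54 mm above the table, each ending in a nose. Angle in rad: 0 = down (shut), grows as it lifts; about 0.09 when riding on the stick. Falls by its own weight (0.12 kg).
- coil_hose: Red coiled air hose, fixed, always in the same place, hanging in from above: keep the arm clear of it. It drops at (x 0.62, y 0.31) to 0.35 m above the table, slants down to (0.47, 0.20) at 0.17 m, and its 50 mm thick coil runs on by (0.38, 0.11), 0.15 m high, to (0.35, -0.03) on the table, with a thin tail to (0.26, -0.05). World coordinates in m.
- keeper_nose (a point): Midway between the keeper's two noses, at the height of their feet: 38 mm above the table (4 mm above the rails) when shut, at rest x = -32 mm; noses 12 mm thick. From each foot a ramp rises at 39 degrees towards the robot, to x = -69 mm, 62 mm above the table. A stick slid in +x runs under the ramps and lifts the keeper with 1 to 2 N. Moves with the keeper.

How it is judged:
On the way:
1. the stick's edge lifts the keeper while the stick slides in over the rails (value of joint keeper above 0.04 rad and x of amber_stick in the frame of stick_rest between -0.09 and 0 m and z of amber_stick in the frame of stick_rest between 0.025 and 0.05 m), for 0.05 s.
At the end, for the whole second after the job is handed in: The amber stick rests flat (within 6 degrees) on both rails in the pocket, its centre within 20 mm of the pocket's centre across and 35 mm along, squared within 10 degrees; the keeper is down behind it (angle below 0.025 rad); the stick is released and at rest (x of amber_stick in the frame of stick_rest between -0.02 and 0.02 m and y of amber_stick in the frame of stick_rest between -0.035 and 0.035 m and z of amber_stick in the frame of stick_rest between 0.028 and 0.04 m and angle between the y axis of amber_stick and the y axis of stick_rest, either way round below 0.18 rad and angle between amber_stick's own z axis and vertical below 0.1 rad and value of joint keeper below 0.025 rad and linear speed of amber_stick below 0.02 m/s); the robot touches nothing.
It fails at once if the robot touches the keeper (more than 1 N) (contact force between any of the fingers, the arm and keeper above 1 N).
It fails at once if the grey strickle is moved by more than 30 mm (distance of strickle from where it was at the start of the episode above 0.03 m).
It also fails if it takes over 42 s, if anything falls off the work surface, if the arm or the gripper's body presses on something with over 40 N, if the wrist force passes 120 N, or if a joint passes its speed limit or range.

## Working session

There is one attempt and no reset: what is moved stays moved. The work goes in short steps, Python scripts to look and compute and a shell command to move; the robot and the scene stay as the last step left them, time stands still between calls to the robot, and variables do not carry over. Pictures are saved under pics/ and viewed, at most 10 in all, crops included, and the job is handed in when it is done.

```bash
mkdir -p pics
cat > h.py <<'E'
import numpy as np, cv2
from rig import robot
def cloud(p, m):
    d=p["depth"]; m=m&(d>0); v,u=np.nonzero(m); z=d[v,u]; K=p["mtx"]
    c=np.stack([(u-K[0,2])/K[0,0]*z,(v-K[1,2])/K[1,1]*z,z],1)
    R,_=cv2.Rodrigues(np.array(p["rvec"],float)); return (c-np.array(p["tvec"]).ravel())@R
def save(p,n): cv2.imwrite("pics/"+n,p["color"][:,:,::-1])
E
python3 - <<'E'
from h import *
s=robot.observe(); print({k:np.round(v,3).tolist() for k,v in s.items()})
for cam in("top","side"):
    p=robot.read_camera(cam); save(p,cam+".png")
    for n in("amber_stick","strickle","stick_rest","keeper"):
        for r in robot.masks_of(p,n)[:2]:
            c=cloud(p,r["mask"]); 
            if len(c)<10: print(cam,n,r["confidence"],r["box"],len(c)); continue
            rect=cv2.minAreaRect(c[:,:2].astype(np.float32)*1000)
            print(cam,n,round(r["confidence"],2),np.round(r["box"]),len(c),"med",np.round(np.median(c,0),3),"rect",np.round(rect[0]),np.round(rect[1]),round(rect[2],1))
E
```

```text
{'clock': 0.0, 'q': [1.328, 0.314, -0.048, 1.21, -0.0, 1.571], 'dq': [0.0, 0.001, -0.001, -0.0, 0.001, -0.001], 'joint_torque': [0.0, -53.959, 33.975, 0.019, -0.0, 0.0], 'ee_pos': [0.144, 0.582, 0.204], 'tool_rot': [-0.0, 0.121, 0.993, -0.001], 'contact_force': [-0.657, 0.265, -0.345], 'torque': [-0.034, -0.032, -0.004], 'grip_force': 0.0, 'grip_width': 0.085}
top amber_stick 0.62 [268. 192. 108.  11.] 1134 med [0.55  0.053 0.013] rect [552.  47.] [ 31. 260.] 0.7
top strickle 0.66 [259. 149. 122.  21.] 1376 med [0.657 0.082 0.011] rect [660.  71.] [ 35. 308.] 5.5
top stick_rest 0.97 [389. 202.  87.  96.] 6577 med [ 0.523 -0.248  0.007] rect [ 527. -253.] [210. 221.] 86.2
top keeper 0.75 [391. 197.  70.  71.] 954 med [ 0.562 -0.252  0.06 ] rect [ 540. -247.] [174. 164.] 87.9
side amber_stick 0.8 [278. 260.  91.  97.] 1615 med [0.544 0.056 0.012] rect [546.  68.] [ 92. 324.] 16.1
side strickle 0.93 [227. 251. 100. 116.] 2017 med [0.652 0.09  0.01 ] rect [659.  74.] [ 38. 308.] 6.8
side stick_rest 0.65 [373. 172. 128. 102.] 6860 med [ 0.519 -0.25   0.015] rect [ 594. -431.] [267. 646.] 19.4
side keeper 0.77 [369. 159. 101.  67.] 945 med [ 0.546 -0.218  0.057] rect [ 551. -425.] [534. 196.] 89.4
```

View pics/top.png

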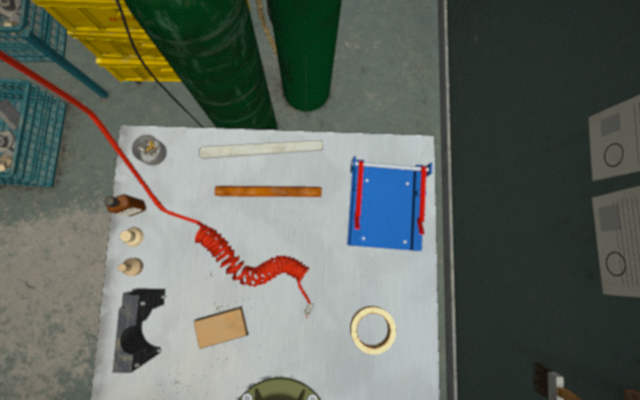

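View pics/side.png

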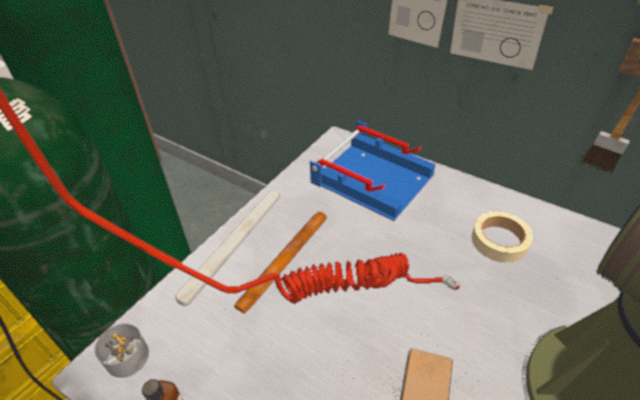

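```bash
cat >> h.py <<'E'
def fit(P,a0=0,w=0.3):
    """robust rectangle: yaw, centre(2), extents"""
    best=None
    for a in np.arange(a0-w,a0+w,.002):
        c,s=np.cos(a),np.sin(a); Q=P[:,:2]@np.array([[c,-s],[s,c]])
        lo,hi=np.percentile(Q,1,0),np.percentile(Q,99,0); A=np.prod(hi-lo)
        if best is None or A<best[0]: best=(A,a,np.array([[c,-s],[s,c]])@((lo+hi)/2),hi-lo)
    return best[1:]
E
python3 - <<'E'
from h import *
for cam in("top","side"):
    p=robot.read_camera(cam)
    for n,zr in(("amber_stick",(.005,.022)),("strickle",(.004,.02)),("stick_rest",(.0,.014)),("stick_rest",(.027,.041)),("stick_rest",(.0,.041)),("keeper",(.045,.075))):
        r=robot.masks_of(p,n)
        if not r: print(cam,n,"none"); continue
        m=cv2.erode(r[0]["mask"].astype(np.uint8),np.ones((2,2)))>0 if n=="keeper" else r[0]["mask"]
        c=cloud(p,m); c=c[(c[:,2]>zr[0])&(c[:,2]<zr[1])&(c[:,0]<.8)&(abs(c[:,1])<.45)]
        if len(c)<20: print(cam,n,len(c));continue
        a,ce,e=fit(c); print(cam,n,zr,len(c),"yaw",round(a,3),"c",np.round(ce,4),"ext",np.round(e,3),"z",np.round(np.median(c[:,2]),4))
E
```

```text
top amber_stick (0.005, 0.022) 1117 yaw 0.018 c [0.5507 0.0469] ext [0.026 0.254] z 0.0131
top strickle (0.004, 0.02) 1370 yaw 0.104 c [0.6584 0.0703] ext [0.028 0.301] z 0.0113
top stick_rest (0.0, 0.014) 4193 yaw -0.058 c [ 0.5204 -0.2322] ext [0.195 0.153] z 0.0056
top stick_rest (0.027, 0.041) 893 yaw -0.04 c [ 0.5232 -0.2431] ext [0.204 0.171] z 0.0334
top stick_rest (0.0, 0.041) 5250 yaw -0.032 c [ 0.52   -0.2383] ext [0.196 0.165] z 0.0061
top keeper (0.045, 0.075) 770 yaw -0.052 c [ 0.5368 -0.2457] ext [0.156 0.161] z 0.0605
side amber_stick (0.005, 0.022) 1386 yaw 0.022 c [0.5481 0.0508] ext [0.024 0.258] z 0.0122
side strickle (0.004, 0.02) 1791 yaw 0.098 c [0.6557 0.0746] ext [0.027 0.301] z 0.0105
side stick_rest (0.0, 0.014) 3286 yaw -0.038 c [ 0.5208 -0.2303] ext [0.206 0.159] z 0.0044
side stick_rest (0.027, 0.041) 1438 yaw -0.05 c [ 0.5188 -0.2396] ext [0.201 0.182] z 0.0319
side stick_rest (0.0, 0.041) 5532 yaw -0.03 c [ 0.5202 -0.2383] ext [0.206 0.175] z 0.0064
side keeper (0.045, 0.075) 743 yaw -0.048 c [ 0.5342 -0.241 ] ext [0.155 0.16 ] z 0.0582
```

```bash
python3 -m crank '[{"ty":-20,"tz":-28},{"ty":-30,"tz":-28},{"ty":-30,"tz":-28},{"ty":-35,"tz":-20},{"ty":-35,"tz":-10}]'
```

```text
schema error: expected keys ax, ay, az, tx, ty, tz, claw
```

```bash
python3 -m crank '[{"ax":0,"ay":0,"az":0,"tx":0,"ty":-20,"tz":-28,"claw":0},{"ax":0,"ay":0,"az":0,"tx":0,"ty":-30,"tz":-28,"claw":0},{"ax":0,"ay":0,"az":0,"tx":0,"ty":-30,"tz":-28,"claw":0},{"ax":0,"ay":0,"az":0,"tx":0,"ty":-35,"tz":-20,"claw":0},{"ax":0,"ay":0,"az":0,"tx":0,"ty":-35,"tz":-10,"claw":0}]'
```

```text
clock: 1.62
ee_pos: [0.1081, 0.4366, 0.3213]
tool_rot: [0.0, 0.121, 0.993, 0.002]
contact_force: [-0.7, -0.3, 0.1]
grip_width: 0.0854
grip_force: 0.0
```

```bash
python3 -m crank '[{"ax":0,"ay":0,"az":0.089,"tx":-40,"ty":-2,"tz":0,"claw":0},{"ax":0,"ay":0,"az":0.089,"tx":-40,"ty":-2,"tz":0,"claw":0},{"ax":0,"ay":0,"az":0.089,"tx":-40,"ty":-2,"tz":0,"claw":0},{"ax":0,"ay":0,"az":0.089,"tx":-40,"ty":-2,"tz":0,"claw":0},{"ax":0,"ay":0,"az":0.089,"tx":-40,"ty":-2,"tz":0,"claw":0},{"ax":0,"ay":0,"az":0.089,"tx":-40,"ty":-2,"tz":0,"claw":0},{"ax":0,"ay":0,"az":0.089,"tx":-40,"ty":-2,"tz":0,"claw":0},{"ax":0,"ay":0,"az":0.089,"tx":-40,"ty":-2,"tz":0,"claw":0},{"ax":0,"ay":0,"az":0.089,"tx":-40,"ty":-2,"tz":0,"claw":0},{"ax":0,"ay":0,"az":0.089,"tx":-40,"ty":-2,"tz":0,"claw":0},{"ax":0,"ay":0,"az":0.089,"tx":-40,"ty":-2,"tz":0,"claw":0},{"ax":0,"ay":0,"az":0.089,"tx":-40,"ty":-2,"tz":0,"claw":0}]'
cat >> h.py <<'E'
def go(target,yaw):
    """shift in tool axes (mm) and az to put TCP at target, tool y bearing yaw; tilt error"""
    from scipy.spatial.transform import Rotation as Ro
    s=robot.observe(); q=np.array(s["tool_rot"]); R=Ro.from_quat(q[[1,2,3,0]])
    d=R.inv().apply(np.array(target)-s["ee_pos"])*1000
    y=np.array([np.cos(yaw),np.sin(yaw),0]); z=np.array([0,0,-1.]); W=Ro.from_matrix(np.stack([np.cross(y,z),y,z],1))
    print("clock",s["clock"],"pos",np.round(s["ee_pos"],4),"t mm",np.round(d,1),"rotvec",np.round((R.inv()*W).as_rotvec(),3),"F",np.round(s["contact_force"],1),"w",s["grip_width"],s["grip_force"])
E
python3 -c "
from h import *
go([.5495,.0485,.12],.02)"
```

```text
clock: 2.62
ee_pos: [0.4341, 0.112, 0.3186]
tool_rot: [0.0, 0.611, 0.791, 0.0]
contact_force: [0.7, -0.5, -0.2]
grip_width: 0.0855
grip_force: 0.0
clock 2.6167 pos [0.4341 0.112  0.3186] t mm [-90.6  95.5 198.7] rotvec [ 0.001 -0.     0.236] F [ 0.7 -0.5 -0.2] w 0.08554955068603644 0.0
```

```bash
python3 -m crank '[{"ax":0,"ay":0,"az":0,"tx":-22,"ty":24,"tz":10,"claw":0},{"ax":0,"ay":0,"az":0,"tx":-22,"ty":24,"tz":20,"claw":0},{"ax":0,"ay":0,"az":0,"tx":-23,"ty":24,"tz":24,"claw":0},{"ax":0,"ay":0,"az":0,"tx":-23,"ty":24,"tz":24,"claw":0},{"ax":0,"ay":0,"az":0.118,"tx":0,"ty":0,"tz":38,"claw":0},{"ax":0,"ay":0,"az":0.118,"tx":0,"ty":0,"tz":30,"claw":0},{"ax":0,"ay":0,"az":0,"tx":0,"ty":0,"tz":10,"claw":0},{"ax":0,"ay":0,"az":0,"tx":0,"ty":0,"tz":0,"claw":0}]'
python3 - <<'E'
from h import *
from scipy.spatial.transform import Rotation as Ro
go([.5495,.0485,.014],.02)
s=robot.observe(); p=robot.read_camera("wrist"); save(p,"wrist.png")
T=p["T_tool_cam"]; print(np.round(T,3).tolist())
q=np.array(s["tool_rot"]); R=Ro.from_quat(q[[1,2,3,0]]).as_matrix(); A=np.eye(4);A[:3,:3]=R;A[:3,3]=s["ee_pos"]; A=A@T
B=np.linalg.inv(A); p["rvec"]=cv2.Rodrigues(B[:3,:3])[0]; p["tvec"]=B[:3,3]
for n in("amber_stick",):
  for r in robot.masks_of(p,n)[:1]:
    c=cloud(p,r["mask"]); c=c[(c[:,2]>.003)&(c[:,2]<.025)]; a,ce,e=fit(c); print(n,r["confidence"],r["box"],a,ce,e,np.median(c[:,2]))
    t=c[abs(c[:,1]-.0485)<.04]; print(np.percentile(t[:,0],[1,50,99]))
E
```

```text
clock: 3.28
ee_pos: [0.5467, 0.0512, 0.1598]
tool_rot: [-0.002, 0.697, 0.717, -0.002]
contact_force: [0.4, -0.2, 0.4]
grip_width: 0.0856
grip_force: 0.0
clock 3.2833 pos [0.5467 0.0512 0.1598] t mm [ -2.7   3.6 145.8] rotvec [-0.006  0.     0.007] F [ 0.4 -0.2  0.4] w 0.08560516496489104 0.0
[[0.001, -0.951, -0.31, 0.079], [1.0, 0.001, 0.001, 0.001], [-0.001, -0.31, 0.951, -0.17], [0.0, 0.0, 0.0, 1.0]]
amber_stick 0.59 [326.3, 167.2, 30.2, 258.9] 0.0260000000000003 [0.55215617 0.04922361] [0.02640921 0.25484858] 0.014430091853922954
[0.53819999 0.55214884 0.56570159]
```

View pics/wrist.png

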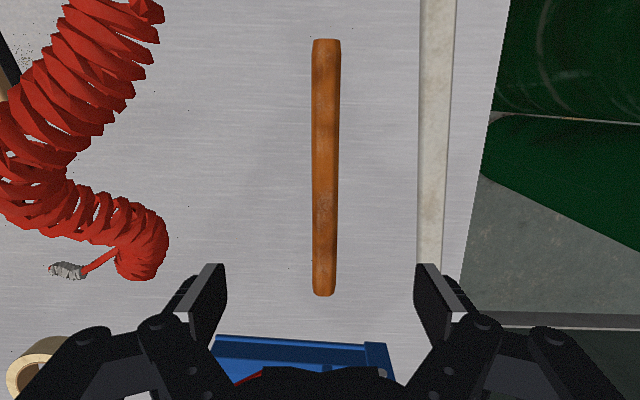

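```bash
python3 -m crank '[{"ax":-0.006,"ay":0,"az":0.003,"tx":-2,"ty":5,"tz":20,"claw":0},{"ax":0,"ay":0,"az":0,"tx":0,"ty":0,"tz":35,"claw":0},{"ax":0,"ay":0,"az":0,"tx":0,"ty":0,"tz":35,"claw":0},{"ax":0,"ay":0,"az":0,"tx":0,"ty":0,"tz":30,"claw":0},{"ax":0,"ay":0,"az":0,"tx":0,"ty":0,"tz":15,"claw":0},{"ax":0,"ay":0,"az":0,"tx":0,"ty":0,"tz":0,"claw":0},{"ax":0,"ay":0,"az":0,"tx":0,"ty":0,"tz":0,"claw":0}]' 40
python3 -c "
from h import *
go([.5515,.049,.013],.024)"
```

```text
clock: 3.97
ee_pos: [0.5562, 0.05, 0.0294]
tool_rot: [0.003, 0.699, 0.715, 0.003]
contact_force: [0.8, 0.1, 0.0]
grip_width: 0.0854
grip_force: 0.0
clock 3.9667 pos [0.5562 0.05   0.0294] t mm [-0.9 -4.8 16.4] rotvec [ 0.008 -0.    -0.001] F [0.8 0.1 0. ] w 0.08539552866456955 0.0
```

```bash
python3 -m crank '[{"ax":0.006,"ay":0,"az":0,"tx":-1,"ty":-4,"tz":8,"claw":0},{"ax":0,"ay":0,"az":0,"tx":0,"ty":0,"tz":7,"claw":0.2},{"ax":0,"ay":0,"az":0,"tx":0,"ty":0,"tz":0,"claw":0.6},{"ax":0,"ay":0,"az":0,"tx":0,"ty":0,"tz":0,"claw":1},{"ax":0,"ay":0,"az":0,"tx":0,"ty":0,"tz":0,"claw":1},{"ax":0,"ay":0,"az":0,"tx":0,"ty":0,"tz":0,"claw":1},{"ax":0,"ay":0,"az":0,"tx":0,"ty":0,"tz":0,"claw":1},{"ax":0,"ay":0,"az":0,"tx":0,"ty":0,"tz":0,"claw":1},{"ax":0,"ay":0,"az":0,"tx":0,"ty":0,"tz":0,"claw":1},{"ax":0,"ay":0,"az":0,"tx":0,"ty":0,"tz":0,"claw":1}]' 50
python3 -c "
from h import *
go([.5515,.049,.013],.024)"
```

```text
clock: 4.8
ee_pos: [0.551, 0.0485, 0.0126]
tool_rot: [0.0, 0.7, 0.714, 0.0]
contact_force: [-0.3, -0.5, -0.0]
grip_width: 0.0
grip_force: 0.0
clock 4.8 pos [0.551  0.0485 0.0126] t mm [ 0.4  0.5 -0.4] rotvec [ 0.     0.    -0.003] F [-0.3 -0.5 -0. ] w 8.316281511913096e-06 0.0
```

```bash
cat >> h.py <<'E'
def wrist(n):
    from scipy.spatial.transform import Rotation as Ro
    s=robot.observe(); p=robot.read_camera("wrist"); save(p,n)
    q=np.array(s["tool_rot"]); A=np.eye(4);A[:3,:3]=Ro.from_quat(q[[1,2,3,0]]).as_matrix();A[:3,3]=s["ee_pos"]; B=np.linalg.inv(A@p["T_tool_cam"])
    p["rvec"]=cv2.Rodrigues(B[:3,:3])[0]; p["tvec"]=B[:3,3]; return p
def find(p,n,zr,**k):
    for r in robot.masks_of(p,n)[:1]:
        c=cloud(p,r["mask"]); c=c[(c[:,2]>zr[0])&(c[:,2]<zr[1])]
        if len(c)>20:
            a,ce,e=fit(c,**k); print(n,round(r["confidence"],2),len(c),"yaw",round(a,3),"c",np.round(ce,4),"ext",np.round(e,3),"z",np.round(np.median(c[:,2]),4))
E
python3 - <<'E'
from h import *
p=robot.read_camera("side"); find(p,"amber_stick",(0,.06))
w=wrist("wrist2.png"); find(w,"amber_stick",(0,.06))
cv2.imwrite("pics/pair.png",np.vstack([w["color"][:,:,::-1][:300],p["color"][100:400,:,::-1]]))
E
```

```text
amber_stick 0.59 1393 yaw 0.014 c [0.5468 0.0516] ext [0.023 0.257] z 0.012
```

View pics/pair.png

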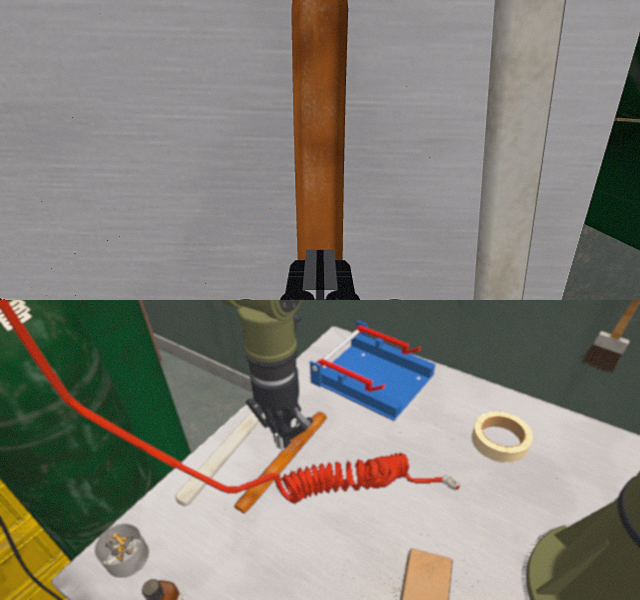

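Run:
```python
from h import *
w=wrist("wrist3.png"); c=cloud(w,np.ones((400,640),bool)); s=robot.observe(); print(s["ee_pos"],s["q"])
img=c[:0]
d=w["depth"]; full=np.full((400,640,3),np.nan); m=d>0; full[m]=c
for v in range(200,300,6): print(v,np.round(full[v,[270,300,315,325,340,370]][:,[1,2]]*1000).tolist())
```

```text
[0.55092213 0.04852412 0.01256387] [ 8.78655437e-02  3.78640931e-01 -4.26091419e-01  7.66124853e-01
 -2.20427292e-05  1.63768878e+00]
200 [[69.0, 1.0], [73.0, 11.0], [74.0, 15.0], [74.0, 14.0], [73.0, 10.0], [70.0, 1.0]]
206 [[65.0, -0.0], [69.0, 11.0], [71.0, 15.0], [71.0, 15.0], [69.0, 10.0], [67.0, -0.0]]
212 [[62.0, 2.0], [66.0, 12.0], [68.0, 16.0], [67.0, 13.0], [65.0, 9.0], [63.0, -0.0]]
218 [[58.0, -0.0], [62.0, 11.0], [64.0, 15.0], [64.0, 16.0], [62.0, 8.0], [59.0, 1.0]]
224 [[54.0, 0.0], [59.0, 11.0], [60.0, 15.0], [61.0, 16.0], [59.0, 10.0], [55.0, 1.0]]
230 [[50.0, 1.0], [55.0, 11.0], [57.0, 16.0], [57.0, 15.0], [55.0, 10.0], [51.0, 1.0]]
236 [[46.0, -1.0], [51.0, 10.0], [53.0, 15.0], [53.0, 15.0], [51.0, 9.0], [47.0, 1.0]]
242 [[42.0, -0.0], [47.0, 10.0], [49.0, 15.0], [49.0, 15.0], [47.0, 10.0], [43.0, 0.0]]
248 [[38.0, 0.0], [43.0, 10.0], [45.0, 14.0], [46.0, 15.0], [43.0, 9.0], [39.0, -0.0]]
254 [[34.0, 0.0], [39.0, 11.0], [59.0, 48.0], [59.0, 49.0], [39.0, 9.0], [36.0, 1.0]]
260 [[29.0, -0.0], [55.0, 47.0], [59.0, 54.0], [59.0, 54.0], [55.0, 47.0], [31.0, 1.0]]
266 [[25.0, 0.0], [55.0, 52.0], [59.0, 60.0], [59.0, 59.0], [55.0, 52.0], [27.0, 1.0]]
272 [[21.0, 0.0], [55.0, 58.0], [59.0, 64.0], [59.0, 65.0], [56.0, 58.0], [23.0, 0.0]]
278 [[16.0, -0.0], [55.0, 62.0], [59.0, 69.0], [59.0, 69.0], [55.0, 62.0], [18.0, 1.0]]
284 [[12.0, -1.0], [55.0, 68.0], [59.0, 73.0], [59.0, 73.0], [56.0, 68.0], [14.0, 0.0]]
290 [[8.0, 0.0], [60.0, 80.0], [59.0, 77.0], [59.0, 78.0], [60.0, 79.0], [9.0, -0.0]]
296 [[4.0, 1.0], [62.0, 85.0], [57.0, 78.0], [56.0, 77.0], [62.0, 86.0], [5.0, 1.0]]
```

```bash
python3 -c "
import cv2;i=cv2.imread('pics/wrist3.png')[200:400,220:420];cv2.imwrite('pics/crop.png',cv2.resize(i,None,fx=3,fy=3))"
```

```text
(no output)
```

View pics/crop.png

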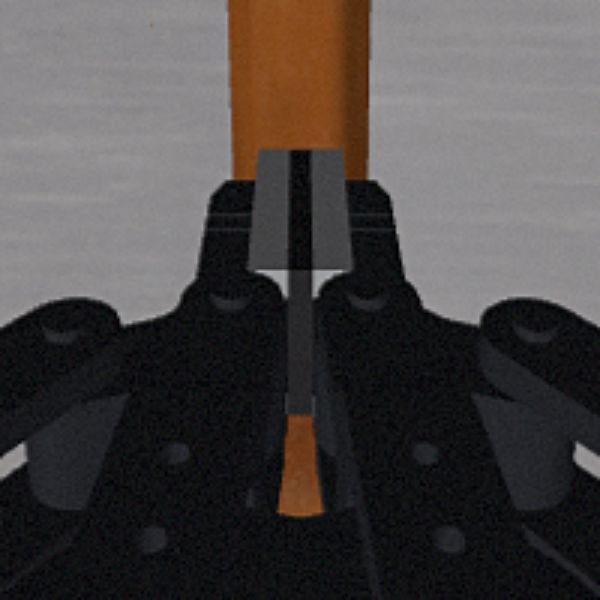

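```bash
python3 -m crank '[{"ax":0,"ay":0,"az":0,"tx":0,"ty":0,"tz":0,"claw":0.5},{"ax":0,"ay":0,"az":0,"tx":0,"ty":0,"tz":0,"claw":0.5},{"ax":0,"ay":0,"az":0,"tx":0,"ty":0,"tz":0,"claw":0.5},{"ax":0,"ay":0,"az":0,"tx":0,"ty":0,"tz":0,"claw":0.5},{"ax":0,"ay":0,"az":0,"tx":0,"ty":0,"tz":0,"claw":0.5}]'
cat >> h.py <<'E'
def tips(n):
    w=wrist(n); s=robot.observe(); f=np.full((400,640,3),np.nan); d=w["depth"]; f[d>0]=cloud(w,np.ones((400,640),bool))
    near=(f[:,:,2]>s["ee_pos"][2]+.012)&(abs(f[:,:,0]-s["ee_pos"][0])<.06)&(f[:,:,2]<.3)
    # pad faces: dark pixels; lowest points in tool frame per side
    for sg in(-1,1):
        m=near&(np.sign(f[:,:,0]-s["ee_pos"][0])==sg)&(w["depth"]<.25); P=f[m]; 
        print(sg,len(P),"z pct 0.5,2,5",np.round(np.percentile(P[:,2],[.5,2,5]),4),"x at low",np.round(np.median(P[P[:,2]<np.percentile(P[:,2],3)],0),4))
E
python3 -c "
from h import *
go([.5515,.049,.013],.024); tips('w4.png')"
```

```text
clock: 5.47
ee_pos: [0.551, 0.0486, 0.0126]
tool_rot: [0.0, 0.7, 0.715, 0.0]
contact_force: [-0.7, -0.0, 0.2]
grip_width: 0.0427
grip_force: 0.0
clock 5.4667 pos [0.551  0.0486 0.0126] t mm [ 0.4  0.6 -0.4] rotvec [ 0.     0.    -0.003] F [-0.7 -0.   0.2] w 0.04269901512550859 0.0
-1 17589 z pct 0.5,2,5 [0.047  0.054  0.0644] x at low [0.5294 0.0544 0.0519]
1 17565 z pct 0.5,2,5 [0.0472 0.0539 0.0643] x at low [0.5746 0.0558 0.0519]
```

View pics/w4.png

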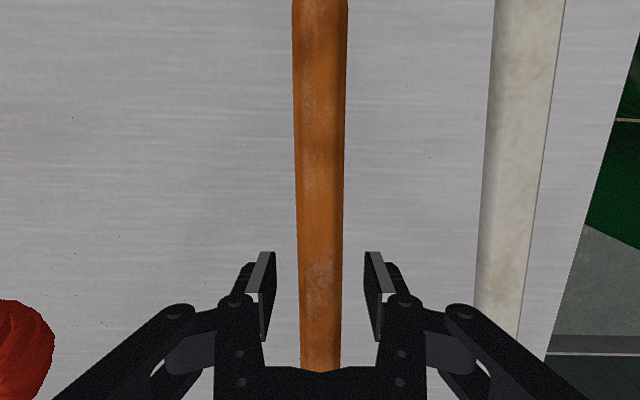

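```bash
python3 -m crank '[{"ax":0,"ay":0,"az":0,"tx":0,"ty":0,"tz":15,"claw":0.5},{"ax":0,"ay":0,"az":0,"tx":0,"ty":0,"tz":15,"claw":0.5},{"ax":0,"ay":0,"az":0,"tx":0,"ty":0,"tz":8,"claw":0.5},{"ax":0,"ay":0,"az":0,"tx":0,"ty":0,"tz":0,"claw":0.5},{"ax":0,"ay":0,"az":0,"tx":0,"ty":0,"tz":0,"claw":0.5}]'
python3 -c "
from h import *
go([.5515,.049,.013],.024); tips('w5.png')"
```

```text
clock: 5.93
ee_pos: [0.5504, 0.0485, -0.0257]
tool_rot: [-0.0, 0.7, 0.714, -0.0]
contact_force: [-0.3, 0.4, -0.2]
grip_width: 0.0426
grip_force: 0.0
clock 5.9333 pos [ 0.5504  0.0485 -0.0257] t mm [  0.5   1.1 -38.7] rotvec [-0.001  0.    -0.003] F [-0.3  0.4 -0.2] w 0.042551735700490034 0.0
-1 60150 z pct 0.5,2,5 [-0.0012 -0.0008 -0.0005] x at low [ 0.5129  0.1235 -0.0009]
1 60279 z pct 0.5,2,5 [-0.0011 -0.0008 -0.0005] x at low [ 0.5869  0.1288 -0.0008]
```

```bash
python3 -m crank '[{"ax":0,"ay":0,"az":0,"tx":0,"ty":1,"tz":3,"claw":0.5},{"ax":0,"ay":0,"az":0,"tx":0,"ty":0,"tz":0,"claw":0.6},{"ax":0,"ay":0,"az":0,"tx":0,"ty":0,"tz":0,"claw":0.8},{"ax":0,"ay":0,"az":0,"tx":0,"ty":0,"tz":0,"claw":1},{"ax":0,"ay":0,"az":0,"tx":0,"ty":0,"tz":0,"claw":1},{"ax":0,"ay":0,"az":0,"tx":0,"ty":0,"tz":0,"claw":1},{"ax":0,"ay":0,"az":0,"tx":0,"ty":0,"tz":0,"claw":1}]' 50
```

```text
clock: 6.57
ee_pos: [0.5536, 0.0488, -0.0266]
tool_rot: [0.001, 0.7, 0.715, 0.001]
contact_force: [-1.8, 0.5, 9.6]
grip_width: 0.0248
grip_force: 51.8
```

```bash
python3 -m crank '[{"ax":0,"ay":0,"az":0,"tx":0,"ty":0,"tz":-10,"claw":1},{"ax":0,"ay":0,"az":0,"tx":0,"ty":0,"tz":-25,"claw":1},{"ax":0,"ay":0,"az":0,"tx":0,"ty":0,"tz":-35,"claw":1},{"ax":0,"ay":0,"az":0,"tx":0,"ty":0,"tz":-35,"claw":1},{"ax":0,"ay":0,"az":0,"tx":0,"ty":0,"tz":-20,"claw":1},{"ax":0,"ay":0,"az":0,"tx":0,"ty":0,"tz":0,"claw":1},{"ax":0,"ay":0,"az":0,"tx":0,"ty":0,"tz":0,"claw":1}]'
python3 -c "
from h import *
go([.5515,.049,.1],.02); w=wrist('w6.png'); find(w,'amber_stick',(.05,.25))
p=robot.read_camera('side');save(p,'s6.png'); find(p,'amber_stick',(.05,.25))
p=robot.read_camera('top'); find(p,'amber_stick',(.05,.25))
"
```

```text
clock: 7.15
ee_pos: [0.5532, 0.0487, 0.0984]
tool_rot: [0.001, 0.7, 0.714, 0.001]
contact_force: [-0.1, -0.2, -0.8]
grip_width: 0.0249
grip_force: 49.7
clock 7.15 pos [0.5532 0.0487 0.0984] t mm [ 0.4 -1.7 -1.6] rotvec [ 0.003 -0.     0.001] F [-0.1 -0.2 -0.8] w 0.024932828486958325 49.68349054455757
amber_stick 0.77 1323 yaw 0.024 c [0.5473 0.0509] ext [0.022 0.258] z 0.1345
amber_stick 0.83 655 yaw 0.02 c [ 0.5521 -0.0243] ext [0.025 0.117] z 0.1349
```

View pics/s6.png

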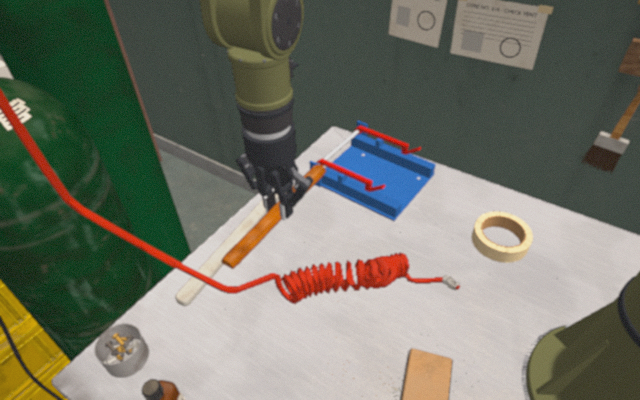

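```bash
python3 -m crank '[{"ax":0,"ay":0,"az":0,"tx":-20,"ty":-5,"tz":0,"claw":1},{"ax":0,"ay":0,"az":0,"tx":-33,"ty":-10,"tz":0,"claw":1},{"ax":0,"ay":0,"az":0,"tx":-36,"ty":-16,"tz":0,"claw":1},{"ax":0,"ay":0,"az":0,"tx":-36,"ty":-18,"tz":0,"claw":1},{"ax":0,"ay":0,"az":0,"tx":-36,"ty":-20,"tz":0,"claw":1},{"ax":0,"ay":0,"az":0,"tx":-36,"ty":-20,"tz":0,"claw":1},{"ax":0,"ay":0,"az":0,"tx":-36,"ty":-20,"tz":0,"claw":1},{"ax":0,"ay":0,"az":0,"tx":-30,"ty":-14,"tz":0,"claw":1},{"ax":0,"ay":0,"az":0.034,"tx":-20,"ty":-8,"tz":0,"claw":1},{"ax":0,"ay":0,"az":0.034,"tx":0,"ty":0,"tz":0,"claw":1},{"ax":0,"ay":0,"az":0,"tx":0,"ty":0,"tz":0,"claw":1},{"ax":0,"ay":0,"az":0,"tx":0,"ty":0,"tz":0,"claw":1}]'
cat >> h.py <<'E'
def stick(p,zr):
    for r in robot.masks_of(p,"amber_stick")[:1]:
        c=cloud(p,r["mask"]); c=c[(c[:,2]>zr[0])&(c[:,2]<zr[1])]
        if len(c)<50: print("few",len(c)); continue
        a,ce,e=fit(c); k=np.polyfit(c[:,1],c[:,2],1); print("stick",round(r["confidence"],2),len(c),"yaw",round(a,3),"c",np.round(ce,4),"ext",np.round(e,3),"z",np.round(np.median(c[:,2]),4),"slope",np.round(k[0],3),"y",np.round(np.percentile(c[:,1],[1,99]),3))
E
python3 -c "
from h import *
go([.428,-.237,.04],-.048)
for n in('side','top'):
  p=robot.read_camera(n);save(p,n+'7.png'); stick(p,(.07,.25))
w=wrist('w7.png'); stick(w,(.07,.25))
"
```

```text
clock: 8.45
ee_pos: [0.4264, -0.237, 0.096]
tool_rot: [-0.001, 0.723, 0.69, -0.0]
contact_force: [-0.1, 0.0, -1.1]
grip_width: 0.0248
grip_force: 49.7
clock 8.45 pos [ 0.4264 -0.237   0.096 ] t mm [-0.   1.7 56. ] rotvec [-0.001 -0.001  0.001] F [-0.1  0.  -1.1] w 0.024821559197213346 49.69061605632305
stick 0.84 904 yaw -0.048 c [ 0.4252 -0.2242] ext [0.026 0.239] z 0.1348 slope -0.015 y [-0.344 -0.105]
stick 0.86 744 yaw -0.044 c [ 0.4302 -0.1667] ext [0.027 0.119] z 0.1361 slope -0.004 y [-0.226 -0.107]
stick 0.93 22606 yaw -0.044 c [ 0.4298 -0.2056] ext [0.026 0.159] z 0.1376 slope -0.001 y [-0.285 -0.126]
```

```bash
python3 -m crank '[{"ax":0,"ay":0,"az":0,"tx":0,"ty":0,"tz":15,"claw":1},{"ax":0,"ay":0,"az":0,"tx":0,"ty":0,"tz":25,"claw":1},{"ax":0,"ay":0,"az":0,"tx":0,"ty":0,"tz":20,"claw":1},{"ax":0,"ay":0,"az":0,"tx":0,"ty":0,"tz":15,"claw":1},{"ax":0,"ay":0,"az":0,"tx":0,"ty":0,"tz":8,"claw":1},{"ax":0,"ay":0,"az":0,"tx":0,"ty":0,"tz":2,"claw":1},{"ax":0,"ay":0,"az":0,"tx":0,"ty":0,"tz":0,"claw":1},{"ax":0,"ay":0,"az":0,"tx":0,"ty":0,"tz":0,"claw":1}]'
python3 -c "
from h import *
go([.521,-.2415,.0085],-.048)
p=robot.read_camera('side');save(p,'s8.png'); stick(p,(.03,.25))
w=wrist('w8.png'); stick(w,(.03,.25)); find(w,'stick_rest',(.029,.039)); find(w,'keeper',(.045,.07)); find(w,'stick_rest',(0,.012))
cv2.imwrite('pics/pair8.png',np.vstack([w['color'][:,:,::-1][:330],p['color'][80:350,:,::-1]]))
"
```

```text
clock: 9.42
ee_pos: [0.4276, -0.2373, 0.0123]
tool_rot: [0.001, 0.723, 0.69, 0.0]
contact_force: [-0.2, -0.9, -1.4]
grip_width: 0.0245
grip_force: 49.7
clock 9.4167 pos [ 0.4276 -0.2373  0.0123] t mm [ 0.2 93.4  3.9] rotvec [0.001 0.    0.001] F [-0.2 -0.9 -1.4] w 0.0245041834083981 49.68626777641475
stick 0.96 804 yaw -0.098 c [ 0.4142 -0.217 ] ext [0.051 0.226] z 0.0511 slope -0.027 y [-0.331 -0.105]
stick 0.89 22634 yaw -0.044 c [ 0.4305 -0.2068] ext [0.026 0.159] z 0.0539 slope -0.003 y [-0.286 -0.128]
stick_rest 0.93 9703 yaw -0.002 c [ 0.5294 -0.2464] ext [0.165 0.182] z 0.0342
keeper 0.94 8246 yaw 0.11 c [ 0.5109 -0.2325] ext [0.083 0.152] z 0.062
stick_rest 0.93 53282 yaw -0.04 c [ 0.5363 -0.2324] ext [0.173 0.154] z 0.0065
```

View pics/pair8.png

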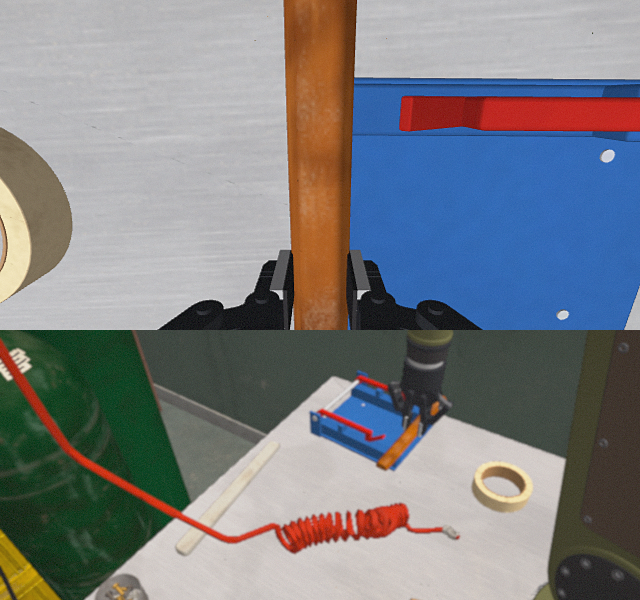

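```bash
python3 -c "
from h import *
w=wrist('w9.png'); r=robot.masks_of(w,'keeper')[0]; c=cloud(w,cv2.erode(r['mask'].astype(np.uint8),np.ones((3,3)))>0)
a=-.046; R=np.array([[np.cos(a),-np.sin(a)],[np.sin(a),np.cos(a)]]); c[:,:2]=(c[:,:2]-[.521,-.2415])@R
c=c[c[:,1]>0]; print(np.percentile(c[:,0],[1,50,99]),np.percentile(c[:,1],[2,50,98]))
for x in np.arange(-.08,.0,.006):
  t=c[abs(c[:,0]-x)<.003]; print(round(x,3),len(t),np.round(np.median(t[:,2]),4) if len(t) else '')
m=robot.masks_of(w,'stick_rest')[0]['mask']; b=cloud(w,m); b[:,:2]=(b[:,:2]-[.521,-.2415])@R; t=b[(abs(b[:,2]-.034)<.004)&(b[:,1]>0)]; print('rail y',np.percentile(t[:,1],[2,50,98]))
"
```

```text
[-0.06273999 -0.02017489  0.02056829] [0.06760902 0.07296572 0.07834378]
-0.08 0 
-0.074 0 
-0.068 0 
-0.062 460 0.0655
-0.056 418 0.063
-0.05 363 0.0581
-0.044 327 0.0533
-0.038 286 0.0487
-0.032 1103 0.0595
-0.026 544 0.0623
-0.02 556 0.0622
-0.014 553 0.0623
-0.008 542 0.0623
-0.002 550 0.0623
rail y [0.06201298 0.07867322 0.08359047]
```

```bash
python3 -m crank '[{"ax":0,"ay":0,"az":0,"tx":0,"ty":0,"tz":2,"claw":1},{"ax":0,"ay":0,"az":0,"tx":0,"ty":0,"tz":2,"claw":1},{"ax":0,"ay":0,"az":0,"tx":0,"ty":4,"tz":0,"claw":1},{"ax":0,"ay":0,"az":0,"tx":0,"ty":8,"tz":0,"claw":1},{"ax":0,"ay":0,"az":0,"tx":0,"ty":8,"tz":0,"claw":1},{"ax":0,"ay":0,"az":0,"tx":0,"ty":8,"tz":0,"claw":1},{"ax":0,"ay":0,"az":0,"tx":0,"ty":8,"tz":0,"claw":1},{"ax":0,"ay":0,"az":0,"tx":0,"ty":8,"tz":0,"claw":1},{"ax":0,"ay":0,"az":0,"tx":0,"ty":6,"tz":0,"claw":1},{"ax":0,"ay":0,"az":0,"tx":0,"ty":0,"tz":0,"claw":1}]'
python3 -c "
from h import *
go([.5234,-.2415,.0085],-.048)
w=wrist('w10.png'); stick(w,(.03,.25)); find(w,'keeper',(.045,.1))
"
```

```text
clock: 10.75
ee_pos: [0.4763, -0.2395, 0.0074]
tool_rot: [-0.001, 0.724, 0.69, -0.001]
contact_force: [-5.1, -0.3, 5.6]
grip_width: 0.0244
grip_force: 50.6
clock 10.75 pos [ 0.4763 -0.2395  0.0074] t mm [ 0.2 47.2 -1.2] rotvec [-0.003  0.     0.001] F [-5.1 -0.3  5.6] w 0.024438915478266474 50.64215149730444
stick 0.81 20387 yaw -0.048 c [ 0.4792 -0.2089] ext [0.026 0.159] z 0.0487 slope -0.003 y [-0.288 -0.129]
keeper 0.9 18479 yaw -0.056 c [ 0.5384 -0.2327] ext [0.156 0.137] z 0.0668
```

```bash
python3 -m crank '[{"ax":0,"ay":0,"az":0,"tx":0,"ty":4,"tz":-0.5,"claw":1},{"ax":0,"ay":0,"az":0,"tx":0,"ty":8,"tz":0,"claw":1},{"ax":0,"ay":0,"az":0,"tx":0,"ty":8,"tz":0,"claw":1},{"ax":0,"ay":0,"az":0,"tx":0,"ty":8,"tz":0,"claw":1},{"ax":0,"ay":0,"az":0,"tx":0,"ty":8,"tz":0,"claw":1},{"ax":0,"ay":0,"az":0,"tx":0,"ty":6,"tz":0,"claw":1},{"ax":0,"ay":0,"az":0,"tx":0,"ty":4,"tz":0,"claw":1},{"ax":0,"ay":0,"az":0,"tx":0,"ty":0,"tz":0,"claw":1},{"ax":0,"ay":0,"az":0,"tx":0,"ty":0,"tz":0,"claw":1}]'
python3 -c "
from h import *
go([.5234,-.2415,.0085],-.048)
w=wrist('w11.png'); stick(w,(.03,.25)); find(w,'keeper',(.045,.1))
r=robot.masks_of(w,'keeper')[0]; c=cloud(w,r['mask']); a=-.048; R=np.array([[np.cos(a),-np.sin(a)],[np.sin(a),np.cos(a)]]); c[:,:2]=(c[:,:2]-[.523,-.2435])@R; c=c[c[:,1]>0]
for x in np.arange(-.07,.07,.01):
  t=c[abs(c[:,0]-x)<.003]; print(round(x,3),len(t),np.round(np.median(t[:,2]),4) if len(t) else '')
"
```

```text
clock: 11.65
ee_pos: [0.5229, -0.2416, 0.0079]
tool_rot: [-0.0, 0.723, 0.69, -0.0]
contact_force: [-0.4, -0.4, -1.5]
grip_width: 0.0247
grip_force: 49.7
clock 11.65 pos [ 0.5229 -0.2416  0.0079] t mm [ 0.1  0.5 -0.6] rotvec [-0.    -0.     0.001] F [-0.4 -0.4 -1.5] w 0.024747364439810793 49.704686449840665
stick 0.97 20188 yaw -0.044 c [ 0.5257 -0.2109] ext [0.026 0.159] z 0.0492 slope -0.002 y [-0.29  -0.132]
keeper 0.63 22099 yaw -0.022 c [ 0.5415 -0.2165] ext [0.156 0.11 ] z 0.0616
-0.07 0 
-0.06 903 0.0641
-0.05 763 0.0563
-0.04 330 0.0494
-0.03 603 0.0622
-0.02 621 0.0621
-0.01 635 0.0622
0.0 613 0.0621
0.01 595 0.0622
0.02 600 0.0622
0.03 614 0.0622
0.04 619 0.0621
0.05 630 0.0622
0.06 600 0.0623
0.07 617 0.0623
```

View pics/w11.png

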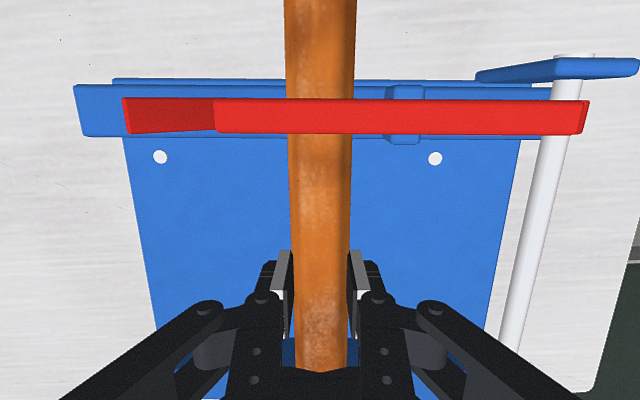

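```bash
python3 -m crank '[{"ax":0,"ay":0,"az":0,"tx":0,"ty":0,"tz":0.5,"claw":0.8},{"ax":0,"ay":0,"az":0,"tx":0,"ty":0,"tz":0,"claw":0.5},{"ax":0,"ay":0,"az":0,"tx":0,"ty":0,"tz":0,"claw":0.5},{"ax":0,"ay":0,"az":0,"tx":0,"ty":0,"tz":0,"claw":0.5},{"ax":0,"ay":0,"az":0,"tx":0,"ty":0,"tz":0,"claw":0.5},{"ax":0,"ay":0,"az":0,"tx":0,"ty":0,"tz":-10,"claw":0.5},{"ax":0,"ay":0,"az":0,"tx":0,"ty":0,"tz":-25,"claw":0.5},{"ax":0,"ay":0,"az":0,"tx":0,"ty":0,"tz":-35,"claw":0.5},{"ax":0,"ay":0,"az":0,"tx":0,"ty":0,"tz":-35,"claw":0.5},{"ax":0,"ay":0,"az":0,"tx":0,"ty":0,"tz":-35,"claw":0.5},{"ax":0,"ay":0,"az":0,"tx":0,"ty":0,"tz":-20,"claw":0.5},{"ax":0,"ay":0,"az":0,"tx":0,"ty":0,"tz":0,"claw":0.5}]'
python3 -c "
from h import *
go([.5234,-.2415,.0085],-.048)
w=wrist('w12.png'); stick(w,(.03,.25)); find(w,'keeper',(.045,.1))
"
```

```text
clock: 12.85
ee_pos: [0.526, -0.2431, 0.1742]
tool_rot: [0.004, 0.723, 0.69, 0.002]
contact_force: [0.4, -1.3, 0.1]
grip_width: 0.0427
grip_force: 0.0
clock 12.85 pos [ 0.526  -0.2431  0.1742] t mm [  2.   -4.2 165.6] rotvec [0.009 0.004 0.001] F [ 0.4 -1.3  0.1] w 0.04269287346577356 0.0
stick 0.9 6741 yaw -0.046 c [ 0.524  -0.2404] ext [0.026 0.254] z 0.0485 slope -0.001 y [-0.367 -0.114]
keeper 0.75 5939 yaw -0.038 c [ 0.5403 -0.2437] ext [0.157 0.162] z 0.0614
```

View pics/w12.png

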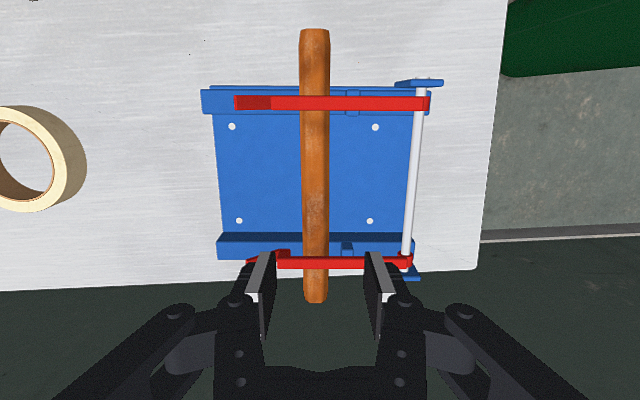

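The picture shows the stick (cols 300-330, rows 28-302) flat across both rails, between the noses and the back stops. The keeper is down and the gripper is clear, so I'm handing in.

```bash
python3 -c "
from rig import robot
print(robot.close_job())"
```

```text
the job is handed in; nothing more can be done
None
```

The amber stick is in the rest's pocket, level and square, with the keeper shut behind it; the gripper is clear, the strickle was not touched, and I handed the job in at about 13 s (no verdict was returned).

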